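Salt shaker through the flap of the recycling bin

ROBOT

A 6-joint arm with a two-finger parallel gripper is mounted at the origin on a cart in front of the work surface, level with it; the furniture and walls round the work are solid. World frame = base frame: x ahead of the robot, y to its left, z up, the work surface at z = 0. Lengths are in mm, angles in rad, forces in N, time in s.
With the tool pointing down it reaches from about 400 to 925 mm from the base axis. Payload 12.5 kg.
Tool frame: the origin (TCP) lies where the fingers leave the gripper's body, on its centre line; the fingertips stand 78 mm ahead of it and the grasp point (between the pads) lies 59 mm ahead of it (env.tip_extent is the distance from the TCP to the fingertips, in mm); z points along the fingers, y is the direction in which the jaws open and shut (so a half turn about z gives the same grasp; the last joint's range is limited). The gripper opens to 95 mm and grips with 3 to 60 N. Pads are 20 mm wide; open, the fingers measure 119 mm over their backs; the gripper's body (75 mm by 180 mm) begins 59 mm behind the grasp point.
Start: joints at [-1.453, 0.491, 1.559, -0, 1.092, -0.106], TCP at [138.731, -609.419, 292.261] pointing down, gripper open.
Joint ranges: [-3.1, 3.1], [-0.84, 2.19], [0.05, 2.79], [-1.13, 4.28], [0.06, 2.93], [-2.69, 2.69]. Speed limits (rad/s): [2.22, 2.22, 2.79, 3.14, 3.14, 3.14].

INTERFACE

Orientations are given as [roll, pitch, yaw] about the fixed x, y, z axes, in that order (R = Rz(yaw) Ry(pitch) Rx(roll)).
In Python, from cell import env gives the robot as it stands. The module is installed in compiled form; this text tells all that it offers.
- The arm moves only by the tool play_rows, never from a script. Its argument "targets" is a list of rows, each an object with "linear": the shift along the tool's x, y, z in mm, a list of three; "turn": the turn about the tool's z in rad. A call has 1 to 20 rows; each row is the pose to reach, as a shift and turn from the pose commanded when the call began, along the tool's axes at that moment; what a row does not reach only later rows make up. A row lasts 1/8 s, in which the tool goes at most 62.5 mm and 10.7 degrees, less where a joint would pass 70% of its speed; a pose out of reach is approached as far as the arm can. A call with a gripper value outside its range is refused whole. "hand" is the finger opening in mm, from 0 to 95.1, set as the call begins (left out, the last holds). The fingers move at their own pace and stop on an object; the grip force is fixed at half the most. Time passes only in rows, so rows that repeat a pose let the fingers close. It gives the time, the measured TCP pose, the force and the opening at its end, in the units of the state.
- env.state(): the state, without advancing time (a new reading comes with each control period).
- env.read_camera(name): name is "scene" or "top"; returns (picture, depth): 400x640x3 uint8, red, green, blue; 400x640 float32, mm along the optical axis (not along the pixel's ray), 0 where there is no reading.
- env.camera_params(name): a dict with "fx", "fy", "cx", "cy" (pixels), "R" (3x3) and "t" (3): a world point X has camera coordinates R X + t. Camera axes: x right, y down, z forward; pixel columns grow to the right and rows downward; lengths in mm; the calibration is good to about 2 mm. A picture is of the moment at which its call begins. camera_params takes no time and is no camera call.
- env.job_done(): hands the job in, once; it reports no verdict.
The state is a dict: "t": time; "joints": joint angles; "qvel": joint speeds; "tau": joint torques, N m; "eef_pos": TCP position; "tcp_rot": TCP orientation; "ft_force": force on the tool from outside, world axes, zero at the start; "moment": the same for the moment, N m; "opening": opening from 0.0 (shut) to 1.0 (fully open).
Only numpy, scipy, OpenCV 4.12 (cv2) and the standard library are available. Lean on these libraries where they do the work, as an engineer would, in place of code of your own. Each camera call takes 0.05 s, during which the arm holds its last target.

TASK

The small glass salt shaker with the grey top is worn out and goes into the recycling. Pick it up and, keeping hold of it, push it down through the sprung flap in the top of the recycling bin until it is well inside; then let go, so that it drops in and the flap closes behind it. Leave the wooden pepper mill standing where it is.

Things in the scene. Friction and masses are not known exactly. Their poses are not given: they have to be found in the camera images.
- salt_shaker: Small round salt shaker: clear glass, grey in its lower half, rounded grey top; upright on the worktop, 90 mm high, 44 mm diameter up to 70 mm, the top 34 mm; about 150 g. Origin: centre of underside, z up. Stands right of the bin in one of four places of a rough square, the others holding the pepper mill, a jar (74 mm wide, 92 high) and a garlic bulb (53 mm); centres at least 120 mm apart.
- bin: Fixed counter-top recycling bin: steel box, black lid frame, 186 (its x) by 206 (y) by 220 mm high. Origin: centre of underside, z up. The lid's opening, x -55 to +55, y -75 to +75 mm, is filled by the flap, 3 mm below the lid's top. Hollow: 172 by 192 mm inside, floor at 6 mm, free room under the frame. It stands left of the shaker, turned up to 30 degrees.
- flap (a joint): Angle of the grey flap: 0 shut, 1.4 rad hanging into the bin. Hinge along the bin's y at bin x = +55, z = 215 mm; reaches 107 mm to -x, free edge swings down. A light spring (0.05 N m) shuts it again. An upright shaker with its axis at bin x = -15 mm passes the free edge when its underside is about 95 mm below the lid's top; let go there it drops in.
- pepper_mill: Turned wooden pepper mill with a small metal knob, 150 mm high, 58 mm in diameter, standing loose on the worktop. Not to be moved. Origin: centre of its underside, z up.
Things that resemble listed ones, but are neither listed nor needed, are in the scene too. Leave any blue or green look-alike of the salt_shaker alone.

How it is judged (in metres and radians):
On the way:
1. the shaker is pushed down through the flap by the gripper: flap open by more than 0.5 rad, the shaker's underside more than 45 mm below the lid's top, within the bin, with the fingers on it (value of joint flap above 0.5 rad and z of salt_shaker in the frame of bin between -0.01 and 0.175 m and horizontal distance between salt_shaker and bin below 0.09 m and contact force between the fingers and salt_shaker above 0.3 N), for 0.05 s.
At the end, for the whole second after the job is handed in: The shaker lies or stands still inside the bin (its underside less than 120 mm above the bin's underside), the flap is shut again within 0.1 rad, and the pepper mill stands upright within 30 mm of where it was (z of salt_shaker in the frame of bin between -0.01 and 0.12 m and x of salt_shaker in the frame of bin between -0.09 and 0.09 m and y of salt_shaker in the frame of bin between -0.1 and 0.1 m and value of joint flap below 0.1 rad and linear speed of salt_shaker below 0.03 m/s and distance of pepper_mill from where it was at the start of the episode below 0.03 m and angle between pepper_mill's own z axis and vertical below 0.25 rad); the robot touches nothing.
It fails at once if the pepper mill is moved by more than 30 mm or tipped by more than 0.35 rad (distance of pepper_mill from where it was at the start of the episode above 0.03 m or angle between pepper_mill's own z axis and vertical above 0.35 rad).
It also fails if it takes over 42 s, if anything falls off the work surface, if the arm or the gripper's body presses on something with over 40 N, if the wrist force passes 120 N, or if a joint passes its speed limit or range.

## Working session

There is one attempt and no reset: what is moved stays moved. The work goes in short steps, Python scripts to look and compute and a tool call to move; the robot and the scene stay as the last step left them, time stands still between calls to the robot, and variables do not carry over. Pictures are saved under pics/ and viewed, and the job is handed in when it is done.

Besides the shell and the picture viewer there is one more tool, called by a JSON object that holds its "name" and its "arguments". play_rows: Moves the arm, as the interface text tells. Its arguments: {"type":"object","properties":{"targets":{"type":"array","items":{"type":"object","properties":{"linear":{"type":"array","items":{"type":"number"}},"turn":{"type":"number"}}}},"hand":{"type":"number"}},"required":["targets"]}

```bash
mkdir -p pics; python3 - <<'E'
from cell import env
import cv2,numpy as np
for n in("scene","top"):
    p,d=env.read_camera(n); cv2.imwrite(f"pics/{n}0.png",p[:,:,::-1]); np.savez(f"pics/{n}0.npz",p=p,d=d)
    c=env.camera_params(n); print(n,c, (d>0).mean())
s=env.state(); print(s)
E
```

```text
scene {'fx': 438.204468015466, 'fy': 438.204468015466, 'cx': 325.1288545990972, 'cy': 198.4799079407923, 'R': array([[-0.63474662, -0.77270547, -0.00479343],
       [-0.5854697 ,  0.48496991, -0.64963791],
       [ 0.50430343, -0.40954907, -0.76022866]]), 't': array([ 345.1574055 ,  402.16538422, 1064.03653808])} 0.996078125
top {'fx': 451.37149534072773, 'fy': 451.37149534072773, 'cx': 310.5171670845664, 'cy': 202.2579963199286, 'R': array([[-0.00976661, -0.9999084 ,  0.00937065],
       [-0.9983788 ,  0.00922531, -0.05616639],
       [ 0.05607479, -0.00990401, -0.99837745]]), 't': array([9.53331567e-01, 5.49584368e+02, 1.17584465e+03])} 0.99587890625
{'t': 0.1, 'joints': array([-1.45260260e+00,  4.91465283e-01,  1.55935546e+00,  4.06388712e-06,
        1.09173188e+00, -1.05552498e-01]), 'qvel': array([-0.00197014, -0.00082161, -0.00146193,  0.00085411, -0.00019489,
        0.00111735]), 'tau': array([ 1.95650537e-03, -6.13622117e+01, -2.58604717e+01,  6.93796389e-02,
        4.70683572e-02, -5.53493089e-05]), 'eef_pos': array([ 138.7134801 , -609.2756509 ,  291.75266046]), 'tcp_rot': array([-3.14063841e+00, -1.04723332e-04,  2.23744299e-01]), 'ft_force': array([ 0.28677812,  0.62004633, -0.3607402 ]), 'moment': array([ 0.01579588, -0.01574653,  0.01180746]), 'opening': 1.0023870362236518}
```

View pics/scene0.png

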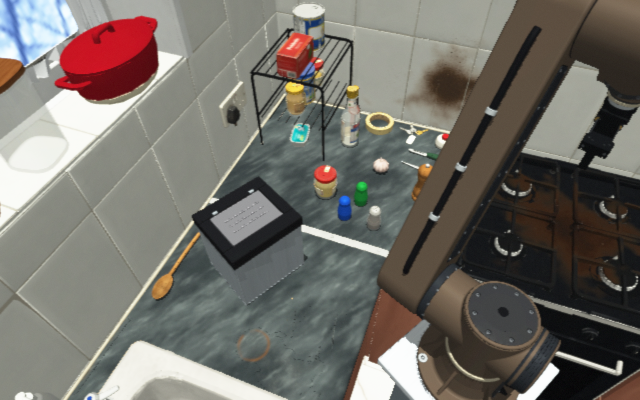

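View pics/top0.png

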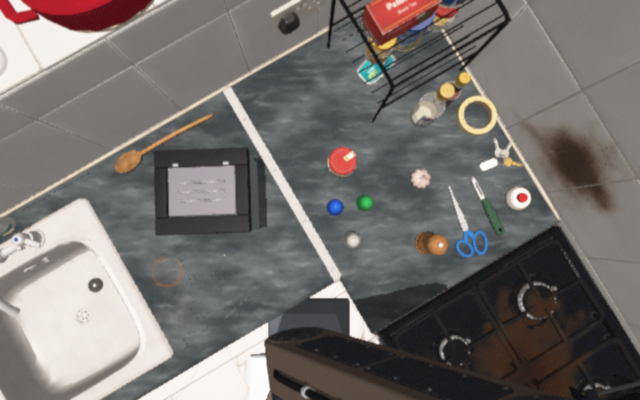

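Scene view: bin at about (248,238), jar (325,180), garlic (380,165), pepper mill (423,182). There are three shaker-like objects: blue (345,207), green (361,193) and grey-topped (375,217). In the top view they are at (335,207), (365,203) and (352,240). The grey one fits the description; I'll confirm it in a crop and measure.

```bash
cat > h.py <<'E'
import numpy as np
from cell import env
C={n:env.camera_params(n) for n in("scene","top")}
def ray(n,u,v):
    c=C[n];R=np.array(c["R"]);t=np.array(c["t"])
    o=-R.T@t; d=R.T@np.array([(u-c["cx"])/c["fx"],(v-c["cy"])/c["fy"],1.]); return o,d
def plane(n,u,v,z):
    o,d=ray(n,u,v); return o+d*(z-o[2])/d[2]
def cloud(n,D):
    c=C[n];v,u=np.mgrid[:400,:640]
    P=np.stack([(u-c["cx"])/c["fx"]*D,(v-c["cy"])/c["fy"]*D,D],-1)
    return (P-c["t"])@c["R"]
def tri(a,b):
    (o1,d1),(o2,d2)=ray("scene",*a),ray("top",*b)
    A=np.stack([d1,-d2],1);s=np.linalg.lstsq(A,o2-o1,rcond=None)[0]
    p,q=o1+s[0]*d1,o2+s[1]*d2; return (p+q)/2,np.linalg.norm(p-q)
E
python3 - <<'E'
from h import *
import cv2
S=np.load("pics/scene0.npz");T=np.load("pics/top0.npz")
a=cv2.resize(S["p"][150:250,300:450],None,fx=4,fy=4,interpolation=cv2.INTER_CUBIC)[:, :400*1+200]
b=cv2.resize(T["p"][190:265,310:460],None,fx=4,fy=4,interpolation=cv2.INTER_CUBIC)
cv2.imwrite("pics/crop0.png",cv2.resize(np.vstack([a,b]),None,fx=.8,fy=.8)[:,:,::-1])
for n,Z in(("scene",S),("top",T)):
    P=cloud(n,Z["d"])
    g=(P[...,2]>12)&(P[...,2]<300)
    ks,lab,st,ce=cv2.connectedComponentsWithStats(g.astype(np.uint8))
    for i in range(1,ks):
        if st[i,4]>60:
            q=P[lab==i]; print(n,i,st[i],ce[i].round(1),'lo',q.min(0).round(),'hi',q.max(0).round(),'col',Z["p"][lab==i].mean(0).round())
    np.save(f"pics/{n}P.npy",P)
print(plane("top",352.5,240,88))
E
```

```text
scene 1 [  0   0  22  13 164] [7.7 4. ] lo [2601.  295.   12.] hi [2678.  414.   66.] col [133. 170. 224.]
scene 3 [    0    24   485   376 50663] [218.4 198.6] lo [ 467. -652.   12.] hi [1167.  833.  300.] col [126. 127. 118.]
scene 6 [ 524   78  116   96 5468] [584.  127.8] lo [  42. -940.   12.] hi [ 358. -522.  300.] col [153. 155. 144.]
scene 9 [436 134  13  14 114] [441.4 139.5] lo [ 539. -571.   12.] hi [ 582. -523.   48.] col [219. 173. 163.]
scene 16 [519 154  14  21  62] [522.  162.9] lo [ 289. -737.   12.] hi [ 340. -628.   23.] col [32. 30. 28.]
scene 18 [374 158  15  14 166] [380.9 165. ] lo [ 581. -318.   13.] hi [ 632. -268.   51.] col [211. 196. 182.]
scene 23 [314 165  24  33 624] [325.4 180.9] lo [ 610. -120.   13.] hi [682. -49.  99.] col [182. 110.  83.]
scene 24 [412 164  21  35 312] [421.5 178.2] lo [ 421. -329.   13.] hi [ 463. -281.  150.] col [141.  99.  55.]
scene 25 [574 168  39  64 266] [585.8 198.7] lo [  19. -802.   12.] hi [ 185. -590.   25.] col [38. 31. 26.]
scene 34 [614 177   6  22  72] [616.9 187.2] lo [  28. -867.   12.] hi [  79. -776.   22.] col
[... 4593 characters left out ...]
33. 34.]
top 220 [512 347  29  20 104] [525.9 358.7] lo [ 117. -599.   12.] hi [ 167. -526.   19.] col [46. 33. 27.]
top 224 [503 351  18  30 108] [514.  367.2] lo [  83. -546.   12.] hi [ 157. -499.   20.] col [50. 35. 28.]
top 234 [542 358  57  34 277] [575.1 374.3] lo [  52. -743.   12.] hi [ 136. -600.   24.] col [47. 37. 33.]
top 238 [613 364  27  22 187] [625.1 377.9] lo [  76. -856.   12.] hi [ 183. -648.  300.] col [25. 25. 27.]
top 244 [569 386  16  14  87] [574.3 392.2] lo [ 115. -560.  214.] hi [ 157. -520.  300.] col [23. 19. 20.]
top 245 [613 386  27  10  78] [627.3 390. ] lo [  42. -820.   12.] hi [ 160. -652.  290.] col [27. 26. 28.]
[ 451.21559913 -106.28547661   88.        ]
```

View pics/crop0.png

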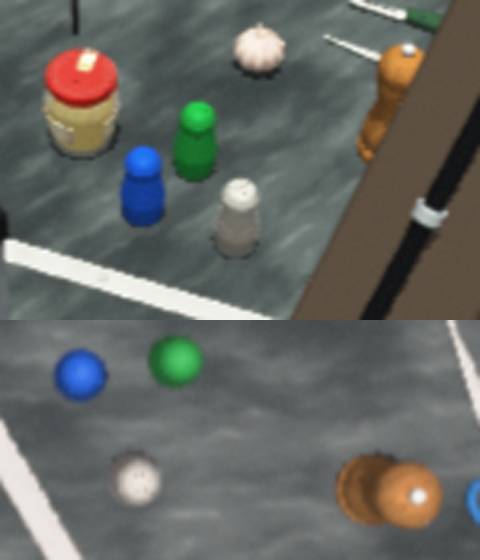

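```bash
python3 - <<'E'
from h import *
import cv2
S=np.load("pics/scene0.npz");T=np.load("pics/top0.npz")
# shaker-like tops & mill
for nm,x0,x1,y0,y1 in(("grey",415,485,-140,-75),("blue",500,562,-100,-30),("green",512,575,-172,-108),("mill",400,480,-345,-265),("jar",600,700,-130,-40),("garlic",570,645,-330,-255)):
    for n in("scene","top"):
        P=np.load(f"pics/{n}P.npy");m=(P[...,0]>x0)&(P[...,0]<x1)&(P[...,1]>y0)&(P[...,1]<y1)&(P[...,2]>12)&(P[...,2]<170)
        q=P[m];zt=np.percentile(q[:,2],98)
        top=q[q[:,2]>zt-8]
        v,u=np.nonzero(m&(P[...,2]>zt-8)); 
        print(nm,n,'ztop',zt.round(1),'topmean',top.mean(0).round(1),'px',u.mean().round(1),v.mean().round(1),'ext',q.min(0).round(),q.max(0).round())
pc={}
# colour based two view for grey top cap centre: contour of whole shaker
P=np.load("pics/topP.npy");m=((P[...,2]>205)&(P[...,0]>440)&(P[...,0]<690)&(P[...,1]>110)&(P[...,1]<370))
for n in("top","scene"):
    P=np.load(f"pics/{n}P.npy");m=((P[...,2]>205)&(P[...,2]<235)&(P[...,0]>440)&(P[...,0]<690)&(P[...,1]>110)&(P[...,1]<370))
    q=P[m];print(n,'lid z',np.percentile(q[:,2],[5,50,95]).round(1),cv2.minAreaRect(q[:,:2].astype(np.float32)))
    im=(T if n=="top" else S)["p"]
    g=m&(im.min(2)>110); q=P[g]; print('  flap',g.sum(),np.median(q[:,2]),cv2.minAreaRect(q[:,:2].astype(np.float32)))
a=cv2.resize(T["p"][140:245,145:270],None,fx=4.5,fy=4.5,interpolation=cv2.INTER_CUBIC)
cv2.imwrite("pics/bin.png",a[:,:,::-1])
a=cv2.resize(S["p"][165:310,185:315],None,fx=4,fy=4,interpolation=cv2.INTER_CUBIC)
cv2.imwrite("pics/bin2.png",a[:,:,::-1])
E
```

```text
grey scene ztop 90.4 topmean [ 447.1 -108.6   87.4] px 375.2 209.2 ext [ 427. -128.   12.] [470. -90.  96.]
grey top ztop 90.9 topmean [ 450.5 -107.9   86.9] px 353.1 240.3 ext [ 432. -129.   28.] [470. -89.  94.]
blue scene ztop 90.1 topmean [532.1 -65.5  86.7] px 344.7 199.3 ext [512. -86.  12.] [549. -46.  92.]
blue top ztop 92.1 topmean [535.  -64.7  87.9] px 335.2 206.3 ext [515. -85.  28.] [556. -46.  93.]
green scene ztop 90.8 topmean [ 541.7 -144.2   87.3] px 362.1 184.8 ext [ 524. -160.   12.] [ 561. -125.   93.]
green top ztop 91.8 topmean [ 544.5 -142.4   88. ] px 366.5 202.1 ext [ 524. -158.   27.] [ 566. -123.   94.]
mill scene ztop 147.7 topmean [ 435.3 -306.   145.5] px 428.0 166.2 ext [ 421. -329.   13.] [ 463. -281.  150.]
mill top ztop 148.3 topmean [ 438.7 -303.4  146.3] px 439.2 245.2 ext [ 413. -328.   12.] [ 468. -279.  154.]
jar scene ztop 96.0 topmean [646.1 -85.4  92.3] px 325.3 173.4 ext [ 610. -120.   13.] [682. -49.  99.]
jar top ztop 96.9 topmean [648.5 -83.8  92.4] px 342.4 160.5 ext [ 613. -118.   17.] [683. -49.  98.]
garlic scene ztop 49.2 topmean [ 607.9 -294.9   44.1] px 381.3 160.8 ext [ 581. -318.   13.] [ 632. -268.   51.]
garlic top ztop 48.4 topmean [ 608.9 -292.6   44.1] px 421.7 177.7 ext [ 584. -319.   13.] [ 634. -268.   54.]
top lid z [214.8 218.9 222.5] ((565.434814453125, 236.6146240234375), (186.47113037109375, 207.00001525878906), 1.6794493198394775)
  flap 3265 217.285578106112 ((571.220947265625, 236.686767578125), (116.14181518554688, 145.9928741455078), 1.6793404817581177)
scene lid z [213.5 218.5 222. ] ((563.9222412109375, 233.89773559570312), (188.9982452392578, 206.57376098632812), 1.6827614307403564)
  flap 1980 217.1542229000475 ((570.86376953125, 234.16903686523438), (118.13177490234375, 145.95587158203125), 1.747496485710144)
```

View pics/bin.png

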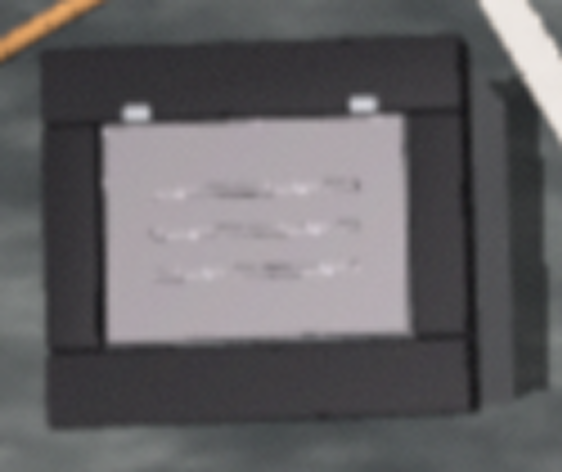

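View pics/bin2.png

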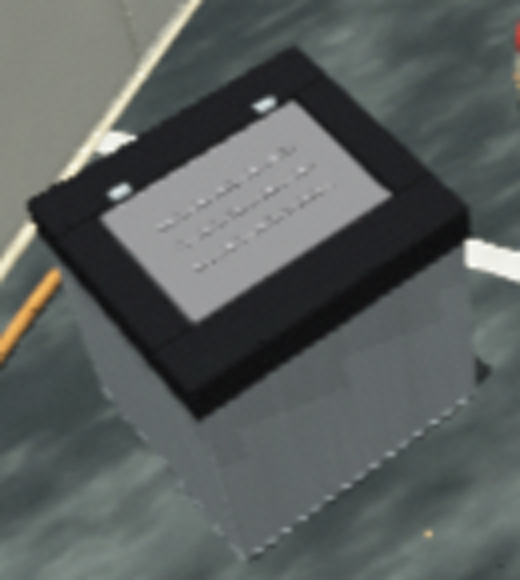

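The crops confirm the grey-topped shaker is at top (352,240). Its axis is at about (449,-108) and its top measures about 90 mm high, which agrees with the text. Blue is at (533,-65), green at (543,-143) and the mill at (437,-305), so all are clear. The bin is centred at about (565,236) with yaw 0.03, and its hinge tabs are on the far (+x) side. Its lid is at 219 mm. First I'll move above the shaker.

{"name": "play_rows", "arguments": {"targets": [{"linear": [20,-20,0],"turn": 0.03},{"linear": [51,-52,0],"turn": 0.06},{"linear": [86,-87,0],"turn": 0.1},{"linear": [120,-122,0],"turn": 0.13},{"linear": [155,-157,0],"turn": 0.16},{"linear": [190,-192,0],"turn": 0.195},{"linear": [225,-228,0],"turn": 0.195},{"linear": [260,-264,0],"turn": 0.195},{"linear": [295,-300,0],"turn": 0.195},{"linear": [330,-335,0],"turn": 0.195},{"linear": [362,-368,0],"turn": 0.195},{"linear": [390,-396,0],"turn": 0.195},{"linear": [406,-412,20],"turn": 0.195},{"linear": [414,-420,40],"turn": 0.195},{"linear": [414,-420,50],"turn": 0.195},{"linear": [414,-420,50],"turn": 0.195},{"linear": [414,-420,50],"turn": 0.195}], "hand": 95}}

```text
t: 2.22
eef_pos: [449.2, -108.6, 242.7]
tcp_rot: [3.141, -0.001, 0.028]
ft_force: [0.2, -0.3, -1.0]
opening: 0.999
```

```bash
python3 - <<'E'
from h import *
import cv2
p,d=env.read_camera("scene"); q,_=env.read_camera("top")
cv2.imwrite("pics/hov.png",np.hstack([cv2.resize(p[60:310,250:500],None,fx=1.6,fy=1.6),cv2.resize(q[130:330,230:430],None,fx=2,fy=2)])[:,:,::-1])
s=env.state(); print(s["t"],s["eef_pos"],s["tcp_rot"],s["joints"].round(3))
E
```

```text
2.325 [ 449.21330443 -108.45878719  242.81448545] [ 3.14108067e+00 -1.00132165e-03  2.80699639e-02] [-0.38   0.329  2.004 -0.     0.808  1.163]
```

View pics/hov.png

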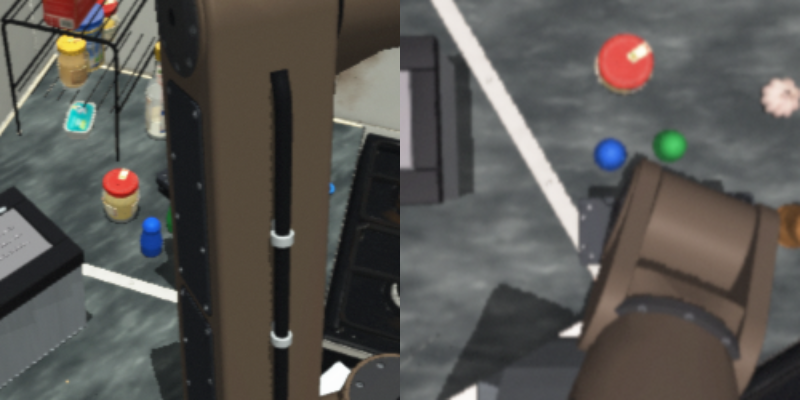

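The arm hides the shaker in both views. The hover pose (449,-108.5) matches the measured axis, so I'll descend 130 mm and close.

{"name": "play_rows", "arguments": {"targets": [{"linear": [0,0,20],"turn": 0},{"linear": [0,0,45],"turn": 0},{"linear": [0,0,70],"turn": 0},{"linear": [0,0,95],"turn": 0},{"linear": [0,0,115],"turn": 0},{"linear": [0,0,126],"turn": 0},{"linear": [0,0,130],"turn": 0},{"linear": [0,0,130],"turn": 0},{"linear": [0,0,130],"turn": 0}]}}

```text
t: 3.45
eef_pos: [449.4, -108.1, 112.8]
tcp_rot: [3.141, -0.001, 0.029]
ft_force: [-0.3, 0.7, 0.9]
opening: 0.999
```

{"name": "play_rows", "arguments": {"targets": [{"linear": [0,0,0],"turn": 0},{"linear": [0,0,0],"turn": 0},{"linear": [0,0,0],"turn": 0},{"linear": [0,0,0],"turn": 0},{"linear": [0,0,0],"turn": 0},{"linear": [0,0,0],"turn": 0},{"linear": [0,0,0],"turn": 0},{"linear": [0,0,0],"turn": 0}], "hand": 30}}

```text
t: 4.45
eef_pos: [449.5, -108.3, 112.4]
tcp_rot: [3.141, -0.001, 0.029]
ft_force: [0.2, -4.2, 4.4]
opening: 0.407
```

Opening reads 0.407, about 38.7 mm, where 44 mm would be expected. I'll let it settle.

{"name": "play_rows", "arguments": {"targets": [{"linear": [0,0,0],"turn": 0},{"linear": [0,0,0],"turn": 0},{"linear": [0,0,0],"turn": 0},{"linear": [0,0,0],"turn": 0}], "hand": 20}}

```text
t: 4.95
eef_pos: [449.5, -108.2, 112.4]
tcp_rot: [3.141, -0.001, 0.029]
ft_force: [0.8, -4.6, 6.3]
opening: 0.412
```

```bash
python3 - <<'E'
from h import *
import cv2
p,d=env.read_camera("scene"); q,_=env.read_camera("top")
cv2.imwrite("pics/grip.png",np.hstack([cv2.resize(p[120:260,290:430],None,fx=2.8,fy=2.8),cv2.resize(q[150:290,270:410],None,fx=2.8,fy=2.8)])[:,:,::-1])
s=env.state(); print(s["t"],s["eef_pos"],s["opening"],s["ft_force"])
E
```

```text
5.05 [ 449.50235951 -108.24887799  112.40438487] 0.4131293629358953 [ 0.05034468 -4.58999369  5.44714857]
```

View pics/grip.png

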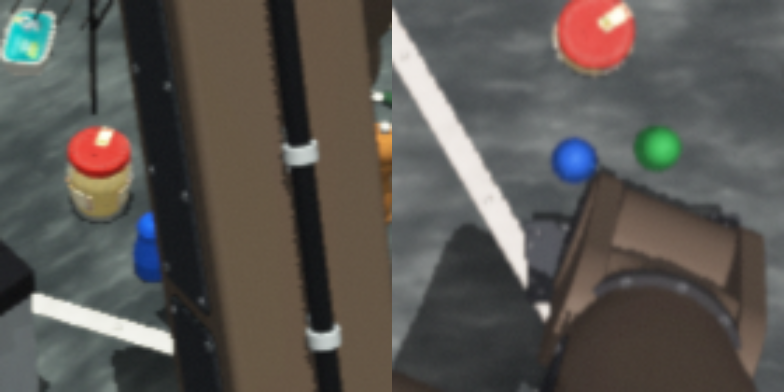

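The fingers stop at the same opening whatever I command, so they are holding something. I'll lift and check.

{"name": "play_rows", "arguments": {"targets": [{"linear": [0,0,-10],"turn": 0},{"linear": [0,0,-30],"turn": 0},{"linear": [0,0,-55],"turn": 0},{"linear": [0,0,-85],"turn": 0},{"linear": [0,0,-115],"turn": 0},{"linear": [0,0,-145],"turn": 0},{"linear": [0,0,-175],"turn": 0},{"linear": [0,0,-205],"turn": 0},{"linear": [0,0,-235],"turn": 0},{"linear": [0,0,-255],"turn": 0},{"linear": [0,0,-255],"turn": 0},{"linear": [15,-50,-255],"turn": 0},{"linear": [30,-90,-255],"turn": 0},{"linear": [40,-120,-255],"turn": 0},{"linear": [45,-140,-255],"turn": 0},{"linear": [45,-140,-255],"turn": 0},{"linear": [45,-140,-255],"turn": 0}]}}

```text
t: 7.18
eef_pos: [489.8, 32.9, 366.5]
tcp_rot: [3.142, 0.001, 0.029]
ft_force: [-0.2, -0.1, -1.2]
opening: 0.408
```

```bash
python3 - <<'E'
from h import *
import cv2
p,d=env.read_camera("scene"); q,e=env.read_camera("top")
np.savez("pics/l.npz",p=p,d=d,q=q,e=e)
cv2.imwrite("pics/lift.png",np.hstack([cv2.resize(p[80:280,220:420],None,fx=2,fy=2),cv2.resize(q[100:300,200:400],None,fx=2,fy=2)])[:,:,::-1])
s=env.state(); print(s["t"],s["eef_pos"],s["tcp_rot"],s["opening"],s["ft_force"],s["moment"])
E
```

```text
7.275 [489.88107767  32.57210794 366.89692018] [3.14148326e+00 7.13576181e-04 2.79725994e-02] 0.4099371010713015 [ 0.11160554  0.14492844 -2.15619998] [-0.00270786  0.04985577 -0.03372357]
```

View pics/lift.png

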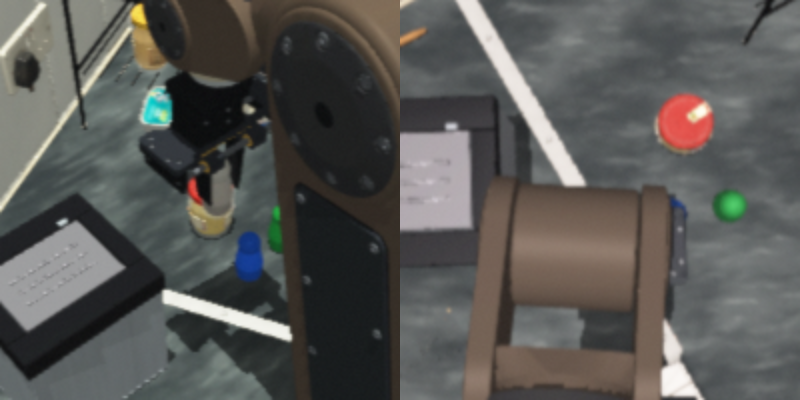

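The shaker is held between the fingers, seen in front of the jar, and the load of about 1.5–2 N is right for 150 g. Next I'll go above the drop line: bin x = -15, which is world (550,235.5).

{"name": "play_rows", "arguments": {"targets": [{"linear": [7,-20,0],"turn": 0},{"linear": [17,-50,0],"turn": 0},{"linear": [28,-85,0],"turn": 0},{"linear": [40,-120,0],"turn": 0},{"linear": [51,-155,0],"turn": 0},{"linear": [60,-183,0],"turn": 0},{"linear": [65,-198,0],"turn": 0},{"linear": [66,-201,0],"turn": 0},{"linear": [66,-201,0],"turn": 0},{"linear": [66,-201,0],"turn": 0},{"linear": [66,-201,0],"turn": 0}]}}

```text
t: 8.65
eef_pos: [550.3, 235.5, 367.4]
tcp_rot: [3.142, -0.0, 0.028]
ft_force: [-0.7, -0.9, -1.5]
opening: 0.409
```

```bash
python3 - <<'E'
from h import *
import cv2
p,d=env.read_camera("scene")
s=env.state(); print(s["t"],s["eef_pos"],s["tcp_rot"],s["opening"],s["joints"].round(2))
P=cloud("scene",d)
m=(np.hypot(P[...,0]-550,P[...,1]-235)<45)&(P[...,2]>228)&(P[...,2]<345)
v,u=np.nonzero(m);print(m.sum(),u.min(),u.max(),v.min(),v.max())
for z in range(228,345,8):
    k=m&(abs(P[...,2]-z-4)<4)
    if k.sum(): print(z,k.sum(),P[k].mean(0).round(1),P[k].min(0).round(),P[k].max(0).round(),p[k].mean(0).round())
v0,u0=max(v.min()-40,0),max(u.min()-60,0)
cv2.imwrite("pics/ab.png",cv2.resize(p[v0:v0+150,u0:u0+180],None,fx=4,fy=4,interpolation=cv2.INTER_CUBIC)[:,:,::-1]);print(u0,v0)
E
```

```text
8.7 [550.30962007 235.58657056 367.33697656] [ 3.14148966e+00 -1.54942321e-04  2.82024000e-02] 0.4082999562505072 [ 0.29  0.39  1.52 -0.    1.23  1.84]
571 231 257 181 214
252 6 [538.4 240.4 258.4] [534. 231. 256.] [548. 250. 259.] [95. 96. 94.]
260 32 [537.  238.4 264.5] [531. 219. 260.] [552. 253. 268.] [97. 97. 94.]
268 29 [536.8 237.9 271.8] [532. 218. 268.] [552. 254. 276.] [91. 90. 84.]
276 37 [536.5 238.8 279.8] [531. 215. 276.] [554. 254. 284.] [91. 89. 83.]
284 40 [535.4 235.5 288.7] [530. 209. 284.] [555. 257. 292.] [97. 95. 89.]
292 53 [537.2 234.5 295.6] [530. 211. 292.] [558. 258. 300.] [90. 89. 83.]
300 63 [539.2 236.6 304.2] [530. 207. 300.] [556. 261. 308.] [71. 70. 66.]
308 68 [539.9 232.1 312.2] [532. 206. 308.] [558. 262. 316.] [72. 71. 67.]
316 61 [540.6 236.7 320.1] [533. 205. 316.] [558. 262. 324.] [65. 65. 61.]
324 57 [540.2 235.3 328.3] [532. 206. 324.] [561. 263. 332.] [56. 57. 54.]
332 82 [540.  235.3 336.1] [533. 205. 332.] [555. 264. 340.] [75. 75. 71.]
340 43 [542.9 229.2 342.2] [536. 204. 340.] [550. 263. 345.] [78. 79. 74.]
171 141
```

View pics/ab.png

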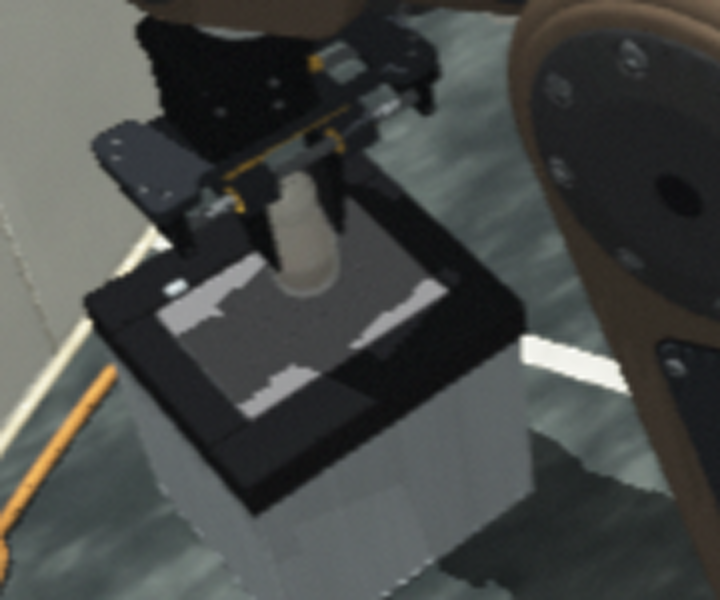

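The shaker hangs upright in the gripper over the flap, with its underside at about 255 and its axis at about (552,236). Now I'll push down in two stages.

{"name": "play_rows", "arguments": {"targets": [{"linear": [0,0,10],"turn": 0},{"linear": [0,0,22],"turn": 0},{"linear": [0,0,34],"turn": 0},{"linear": [0,0,46],"turn": 0},{"linear": [0,0,58],"turn": 0},{"linear": [0,0,70],"turn": 0},{"linear": [0,0,82],"turn": 0},{"linear": [0,0,94],"turn": 0},{"linear": [0,0,104],"turn": 0},{"linear": [0,0,110],"turn": 0},{"linear": [0,0,110],"turn": 0}]}}

```text
t: 10.07
eef_pos: [550.2, 236.0, 256.7]
tcp_rot: [3.141, 0.001, 0.029]
ft_force: [-1.0, -0.6, -0.4]
opening: 0.412
```

{"name": "play_rows", "arguments": {"targets": [{"linear": [0,0,6],"turn": 0},{"linear": [0,0,12],"turn": 0},{"linear": [0,0,18],"turn": 0},{"linear": [0,0,24],"turn": 0},{"linear": [0,0,26],"turn": 0},{"linear": [0,0,26],"turn": 0},{"linear": [0,0,26],"turn": 0}]}}

```text
t: 10.95
eef_pos: [550.3, 236.0, 231.3]
tcp_rot: [3.142, -0.0, 0.029]
ft_force: [-1.3, -0.5, -1.1]
opening: 0.407
```

```bash
python3 - <<'E'
from h import *
import cv2
p,d=env.read_camera("scene")
s=env.state(); print(s["t"],s["eef_pos"],s["opening"],s["ft_force"])
cv2.imwrite("pics/in.png",cv2.resize(p[141:291,171:351],None,fx=4,fy=4,interpolation=cv2.INTER_CUBIC)[:,:,::-1])
E
```

```text
11.0 [550.30480471 236.04163975 231.27939457] 0.4069284797204243 [-0.99772452 -0.02811752 -2.18788923]
```

View pics/in.png

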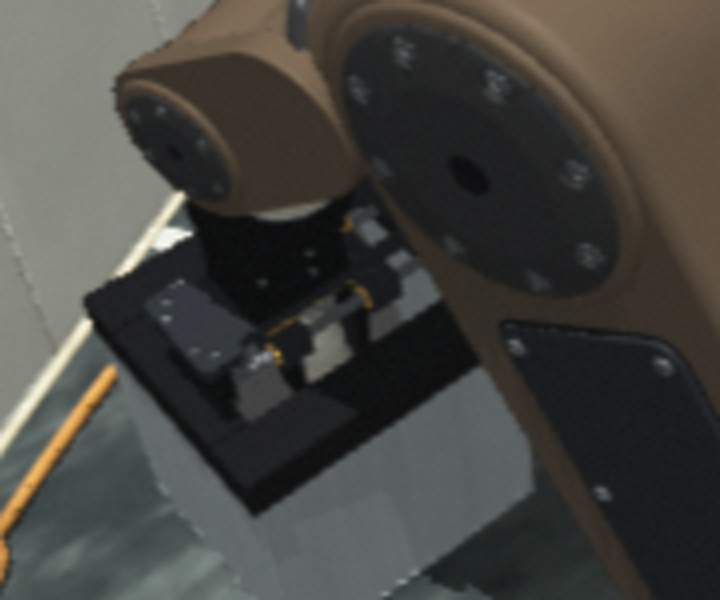

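The shaker is inside with the flap pushed open, and its underside is about 100 mm below the lid's top. The gripper body is still clear of the lid. I'll go 4 mm lower, open, wait, then rise straight up.

{"name": "play_rows", "arguments": {"targets": [{"linear": [0,0,2],"turn": 0},{"linear": [0,0,4],"turn": 0},{"linear": [0,0,4],"turn": 0},{"linear": [0,0,4],"turn": 0}]}}

```text
t: 11.5
eef_pos: [550.3, 236.0, 227.2]
tcp_rot: [3.141, 0.0, 0.029]
ft_force: [-0.9, 0.2, -0.8]
opening: 0.411
```

{"name": "play_rows", "arguments": {"targets": [{"linear": [0,0,0],"turn": 0},{"linear": [0,0,0],"turn": 0},{"linear": [0,0,0],"turn": 0},{"linear": [0,0,0],"turn": 0},{"linear": [0,0,0],"turn": 0},{"linear": [0,0,0],"turn": 0},{"linear": [0,0,0],"turn": 0},{"linear": [0,0,0],"turn": 0}], "hand": 80}}

```text
t: 12.5
eef_pos: [550.3, 236.0, 227.2]
tcp_rot: [3.141, -0.0, 0.029]
ft_force: [-0.6, 0.3, -0.1]
opening: 0.844
```

```bash
python3 - <<'E'
from h import *
import cv2
p,d=env.read_camera("scene")
s=env.state(); print(s["t"],s["eef_pos"],s["opening"],s["ft_force"])
cv2.imwrite("pics/rel.png",cv2.resize(p[141:291,171:351],None,fx=4,fy=4,interpolation=cv2.INTER_CUBIC)[:,:,::-1])
E
```

```text
12.55 [550.33441321 236.04642556 227.19222633] 0.8406353627653694 [-0.84202051 -0.50783689 -0.1525539 ]
```

View pics/rel.png

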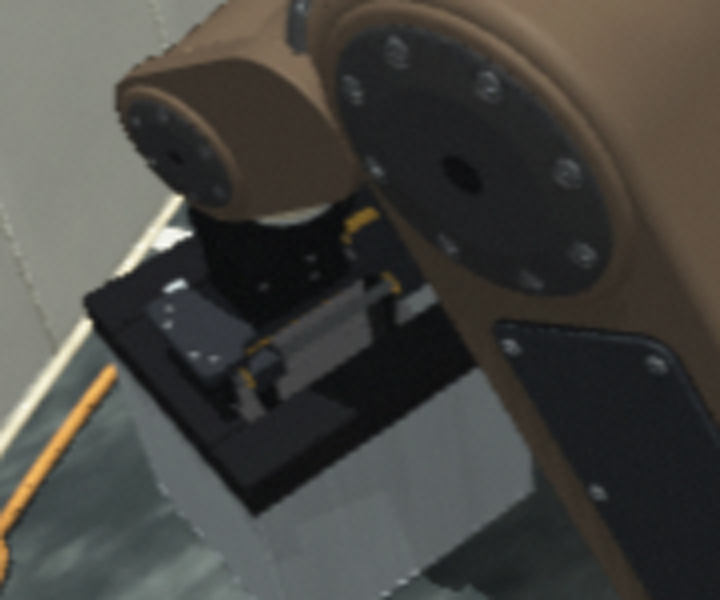

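The shaker no longer shows between the fingers and the load has gone. I'll rise straight up.

{"name": "play_rows", "arguments": {"targets": [{"linear": [0,0,-8],"turn": 0},{"linear": [0,0,-20],"turn": 0},{"linear": [0,0,-32],"turn": 0},{"linear": [0,0,-44],"turn": 0},{"linear": [0,0,-56],"turn": 0},{"linear": [0,0,-68],"turn": 0},{"linear": [0,0,-80],"turn": 0},{"linear": [0,0,-95],"turn": 0},{"linear": [0,0,-120],"turn": 0},{"linear": [0,0,-150],"turn": 0},{"linear": [0,0,-180],"turn": 0},{"linear": [0,0,-180],"turn": 0}]}}

```text
t: 14.05
eef_pos: [550.5, 236.1, 409.8]
tcp_rot: [-3.141, -0.004, 0.029]
ft_force: [-0.0, -0.3, -0.6]
opening: 0.847
```

{"name": "play_rows", "arguments": {"targets": [{"linear": [-5,25,0],"turn": 0},{"linear": [-12,55,0],"turn": 0},{"linear": [-22,90,0],"turn": 0},{"linear": [-33,125,0],"turn": 0},{"linear": [-45,160,0],"turn": 0},{"linear": [-55,195,0],"turn": 0},{"linear": [-65,230,0],"turn": 0},{"linear": [-75,265,0],"turn": 0},{"linear": [-82,290,0],"turn": 0},{"linear": [-85,300,0],"turn": 0},{"linear": [-85,300,0],"turn": 0},{"linear": [-85,300,0],"turn": 0}]}}

```text
t: 15.55
eef_pos: [474.2, -65.6, 407.1]
tcp_rot: [-3.141, 0.0, 0.029]
ft_force: [0.0, 0.7, -0.1]
opening: 0.84
```

```bash
python3 - <<'E'
from h import *
import cv2
p,d=env.read_camera("scene"); q,e=env.read_camera("top")
s=env.state(); print(s["t"],s["eef_pos"],s["opening"],s["ft_force"],abs(s["qvel"]).max())
cv2.imwrite("pics/end.png",np.vstack([cv2.resize(p[100:310,150:450],None,fx=2,fy=1.4),cv2.resize(q[110:300,150:450],None,fx=2,fy=1.5)])[:,:,::-1])
for n,im,D in(("scene",p,d),("top",q,e)):
    P=cloud(n,D)
    k=(abs(P[...,0]-565)<40)&(abs(P[...,1]-236)<60)&(P[...,2]<260); A=P[k]
    c=np.linalg.lstsq(np.c_[A[:,:2]-[565,236],np.ones(len(A))],A[:,2],rcond=None)[0];print(n,'flap plane slope',c.round(3),k.sum())
    m=(P[...,0]>400)&(P[...,0]<480)&(P[...,1]>-345)&(P[...,1]<-265)&(P[...,2]>12)&(P[...,2]<170)
    if m.sum()>30:
        a=P[m];t=a[a[:,2]>np.percentile(a[:,2],98)-8];print(n,'mill',t.mean(0).round(1))
E
```

```text
15.65 [474.16559597 -65.54785363 407.1323939 ] 0.8428657426887107 [-0.16171382  0.34387533 -0.48158616] 0.0034235637265887494
scene flap plane slope [  0.      0.    217.156] 1237
top flap plane slope [-1.10000e-02  7.00000e-02  2.15378e+02] 2031
top mill [ 440.5 -304.1  147.3]
```

View pics/end.png

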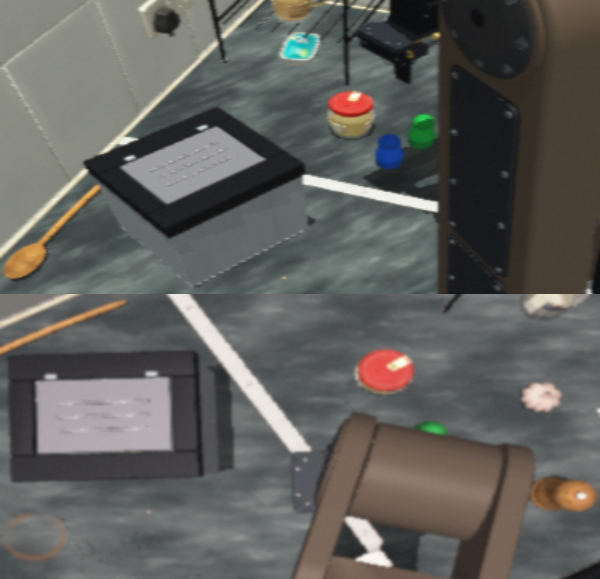

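The flap is shut (level in x, at 217 mm), the shaker is gone from the worktop, the gripper is empty and the mill hasn't moved. I'm handing in.

```bash
python3 -c "
from cell import env
print(env.job_done())"
```

```text
the job is handed in; nothing more can be done
None
```

The grey-topped shaker is in the recycling bin. I gripped it at mid-body and pushed it through the flap until its underside was about 105 mm below the lid's top. I then let go, backed out and handed the job in at about 15.7 s of the 42 s allowed.

**Last checks:**
- **Flap:** level at 217 mm in the scene view, the same as at the start. The top view agrees along the swing direction (slope -0.01). It also showed a slope of 0.07 across the flap, along the hinge, which the flap cannot physically take. I put that down to depth noise and did not look into it.
- **Pepper mill:** its top is at (440.5, -304), against (438.7, -303.4) at the start, seen from the top camera only.
- **Gripper:** open, with no load and touching nothing.
- **Blue and green look-alikes:** not touched.

**Not confirmed:**
- **Shaker at rest:** I could not see it inside the closed bin. It had left the fingers and was gone from the worktop and the lid.
- **Grip reading:** the opening read about 39 mm on a 44 mm body. I never explained the difference, but the hold stayed steady throughout.

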